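# Set both organ stop rods to half-draw

## Task

On the organ builder's bench stand two stop-action blocks: the stop rod with the dark knob is pushed in, the one with the white knob is drawn out. Set both to half-draw: ease each rod along until its catch clicks into the notch near the middle of its travel, which has to be felt for, and leave both sitting home in that click, knobs released. Leave everything else on the bench where it is.

Things in the scene. Friction and masses are not known exactly. Their poses are not given: they have to be found in the camera images.
- dark_knob (a point): centre of the dark wooden knob with a brass dot on its face: a turned cylinder 32 mm in diameter, 28 mm long, axis level, 60 mm above the bench, on a 12 mm steel rod. Its own -x axis points out of the block (the way the rod is drawn), z up. Grip it from above, across the knob, at this height. It lies 50 mm in front of the block when fully in, 110 mm when fully out.
- dark_front (a point): point on the flat front of the block that holds the rod with the dark knob, where the rod comes out. -x points along the rod out of the block. The block is pale wood, 80 mm wide, 150 mm long, 85 mm high, on a 110 mm wide, 12 mm thick base fixed to the bench; the base does not reach in front of it.
- dark_rod (a joint): how far the rod with the dark knob is drawn: 0 in, 0.060 m out (plain stops, no click there); it starts fully in, or within 4 mm of it. Slides with 2 N friction, stays where left. A catch drops into one notch, the middle click, at 0.017 to 0.043 m, different each time: find it by feel. Within 4 mm it draws the rod on with some 5 N, then takes about 20 N to leave, either way; let go within 2 mm, the rod snaps home.
- dark_catch (a joint): how far the red 6 mm pin on top of the block with the dark knob has sunk: about 0 while the catch rides on the plain rod, about 0.0027 m when home in the middle click. The pin stands 6 mm proud of a small brass plate and only shows the catch: pressing it does nothing. Where plate and pin stand along the block varies.
- white_knob (a point): centre of the white plastic knob with a dark dot on its face: a turned cylinder 32 mm in diameter, 28 mm long, axis level, 60 mm above the bench, on a 12 mm steel rod. Its own -x axis points out of the block (the way the rod is drawn), z up. Grip it from above, across the knob, at this height. It lies 50 mm in front of the block when fully in, 110 mm when fully out.
- white_front (a point): point on the flat front of the block that holds the rod with the white knob, where the rod comes out. -x points along the rod out of the block. The block is pale wood, 80 mm wide, 150 mm long, 85 mm high, on a 110 mm wide, 12 mm thick base fixed to the bench; the base does not reach in front of it.
- white_rod (a joint): how far the rod with the white knob is drawn: 0 in, 0.060 m out (plain stops, no click there); it starts fully out, or within 4 mm of it. Slides with 2 N friction, stays where left. A catch drops into one notch, the middle click, at 0.017 to 0.043 m, different each time: find it by feel. Within 4 mm it draws the rod on with some 5 N, then takes about 20 N to leave, either way; let go within 2 mm, the rod snaps home.
- white_catch (a joint): how far the red 6 mm pin on top of the block with the white knob has sunk: about 0 while the catch rides on the plain rod, about 0.0027 m when home in the middle click. The pin stands 6 mm proud of a small brass plate and only shows the catch: pressing it does nothing. Where plate and pin stand along the block varies.
- screwdriver_grip (a point): handle of a screwdriver lying near the robot; a bystander to be left alone
- offcut_mid (a point): centre of a pale wooden offcut, 45 x 30 x 30 mm, between the two blocks' knobs; a bystander to be left alone
- wedge_block_mid (a point): centre of a dark wooden piece, 60 x 35 x 25 mm, between the two blocks; a bystander to be left alone
- glue_mid (a point): centre of a glue jar with a red lid, 60 mm in diameter, 70 mm high; a bystander to be left alone
- bottle_mid (a point): centre of a closed bottle with a yellow cap, 64 mm in diameter, 200 mm high; a bystander to be left alone
- mallet_grip (a point): handle of a hammer lying to the left; a bystander to be left alone
- brush_grip (a point): handle of a brush lying to the right; a bystander to be left alone

How it is judged:
At the end, for the whole second after the job is handed in: Both rods are at rest in their middle click: each catch pin sunk by more than 1.8 mm, with the rod between 15 and 45 mm of its travel and slower than 3 mm/s (value of joint each of dark_catch, white_catch above 0.0018 m and value of joint dark_rod between 0.015 and 0.045 m and velocity of joint dark_rod between -0.003 and 0.003 m/s and value of joint white_rod between 0.015 and 0.045 m and velocity of joint white_rod between -0.003 and 0.003 m/s); the robot touches nothing.
It fails at once if any bystander (screwdriver, offcut, dark wood block, glue jar, bottle, hammer, brush) is shifted by more than 30 mm (distance of any of screwdriver_grip, offcut_mid, wedge_block_mid, glue_mid, bottle_mid, mallet_grip, brush_grip from where it was at the start of the episode above 0.03 m).
It also fails if it takes over 58 s, if anything falls off the work surface, if the arm or the gripper's body presses on something with over 40 N, if the wrist force passes 120 N, or if a joint passes its speed limit or range.

## Robot

A 6-joint arm with a two-finger parallel gripper is mounted at the origin on the work surface. World frame = base frame: x ahead of the robot, y to its left, z up, the work surface at z = 0. Lengths are in m, angles in rad, forces in N, time in s.
With the tool pointing down it reaches from about 0.375 to 0.9 m from the base axis. Payload 3.1 kg.
Tool frame: the origin (TCP) lies on the centre line of the jaws, within the pads' length; the fingertips stand 8 mm ahead of it and the grasp point (between the pads) lies 11 mm behind it (robot.tip_extent is the distance from the TCP to the fingertips, in m); y points along the fingers, z is the direction in which the jaws open and shut, and the axes are right-handed (so a half turn about y gives the same grasp; the last joint's range is limited). The gripper opens to 87 mm and grips with 3 to 60 N. Pads are 19 mm wide; open, the fingers measure 117 mm over their backs; the gripper's body (75 mm by 190 mm) begins 51 mm behind the grasp point.
Start: joints at [-1.478, 0.527, 1.433, -0, 1.181, -0.178], TCP at [0.167, -0.602, 0.197] pointing down, gripper open.
Joint ranges: [-3.08, 3.08], [-0.75, 2.2], [0.22, 2.44], [-1.43, 4.57], [0, 2.65], [-2.85, 2.85]. Speed limits (rad/s): [2.79, 2.79, 3.14, 3.14, 3.14, 3.14].

## Interface

Orientations are given as a unit quaternion [x, y, z, w].
In Python, from rig import robot gives the robot as it stands.
- The arm moves only by the shell command python3 -m crank 'ROWS' [FORCE]. ROWS is JSON, a list that holds one entry, the list of rows, each a list of 7 numbers: the turn, a rotation vector about the tool's x, y, z in degrees, then the shift along the tool's x, y, z in m, then the opening in per cent of the stroke, from 0 (shut) to 100 (fully open). In form: [[[ax, ay, az, dx, dy, dz, gripper], ...]]. A call has exactly 5 rows; each row shifts and turns the commanded pose from where the row before left it, along the tool's axes as they then stand; what a row does not reach is not made up. A row lasts 1/8 s, in which the tool goes at most 62.5 mm and 10.7 degrees, less where a joint would pass 70% of its speed; a pose out of reach is approached as far as the arm can. A call with a gripper value outside its range is refused whole. The fingers move at their own pace and stop on an object; FORCE is the grip in N (left out, the last holds). Time passes only in rows, so rows that do not move let the fingers close, or fill a call up. It gives the time, the measured TCP pose, the force and the opening at its end, in the units of the state.
- robot.get_obs(): the state, without advancing time (a new reading comes with each control period).
- robot.camera(name): name is "side" or "top" or "wrist"; returns a dict with "img" (400x640x3 uint8, red, green, blue), "K" (3x3 intrinsics, pixels), "dist_coeffs" ([k1, k2, p1, p2, k3] as OpenCV has them; the pictures are not rectified), "R" (3x3) and "t" (3): a world point X has camera coordinates R X + t; the wrist camera has in their place "T_tool_cam" (4x4, takes a point from camera to tool coordinates, whose origin is the TCP and whose axes are the tool frame's). Camera axes: x right, y down, z forward; pixel columns grow to the right and rows downward; lengths in m; the calibration is good to about 2 mm. A picture is of the moment at which its call begins: read the wrist's pose just before it. There is no depth.
- robot.hand_in(): hands the job in, once; it reports no verdict.
Trained networks look in a picture, given as the dict that the camera call returned (one of the last four; its "shot" number tells which), for a name from the list of things; names that differ only in an ending like _2 or _b are one class to them, and where a whole thing is asked for, a point or a joint stands for the part that bears it (a point fixed in the world has none). Each returns a list of dicts, best first, with "conf" (0 to 1); they miss things now and then, are a little off and sometimes report something else, mostly with a low value. They report only what shows in the picture. A call takes as long as a camera call.
- robot.spot_in(picture, thing): "at" ([row, column] in pixels, amid what is visible of it).
The state is a dict: "time": time; "q": joint angles; "joint_velocities": joint speeds; "joint_torque": joint torques, N m; "position": TCP position; "tool_rot": TCP orientation; "ft_force": force on the tool from outside, world axes, zero at the start; "moment": the same for the moment, N m; "grip_width": finger opening in m.
Only numpy, scipy, OpenCV 4.12 (cv2) and the standard library are available. Lean on these libraries where they do the work, as an engineer would, in place of code of your own. Each camera call takes 0.05 s, during which the arm holds its last target.

## Working session

There is one attempt and no reset: what is moved stays moved. The work goes in short steps, Python scripts to look and compute and a shell command to move; the robot and the scene stay as the last step left them, time stands still between calls to the robot, and variables do not carry over. Pictures are saved under pics/ and viewed, and the job is handed in when it is done.

```bash
ls; mkdir -p pics; python3 - <<'E'
from rig import robot
import cv2
o=robot.get_obs();print({k:(o[k]) for k in o})
for n in["top","side"]:
    p=robot.camera(n);cv2.imwrite(f"pics/{n}0.png",p["img"][:,:,::-1])
    print(n,p["K"],p["dist_coeffs"],p["R"],p["t"])
    for t in["dark_knob","white_knob","dark_front","white_front","dark_catch","white_catch"]:
        print(t,[(d["at"],round(d["conf"],2)) for d in robot.spot_in(p,t)][:3])
E
```

```text
pics
{'time': 0.0, 'q': array([-1.47848401e+00,  5.28476232e-01,  1.43389560e+00,  2.95052386e-06,
        1.18139231e+00, -1.78498688e-01]), 'joint_velocities': array([ 1.00078161e-03, -1.38281204e-03,  9.27776302e-06, -2.13070702e-03,
       -2.06076120e-04, -7.93699278e-04]), 'joint_torque': array([ 9.57114789e-04, -4.40029299e+01, -1.76596963e+01,  6.32543396e-02,
        5.80909266e-02, -1.62031561e-04]), 'position': array([ 0.16715234, -0.60142088,  0.19646764]), 'tool_rot': array([-0.09541935,  0.70140103, -0.69986706,  0.09548743]), 'ft_force': array([-0.26486584,  0.0981626 , -0.66530582]), 'moment': array([-0.07055376,  0.00035095,  0.02472367]), 'grip_width': 0.08703873258649067}
top [[428.86891429   0.         316.68320002]
 [  0.         428.86891429 200.80889293]
 [  0.           0.           1.        ]] [-0.00605277  0.          0.          0.          0.        ] [[ 0.00800197 -0.99983154 -0.01651853]
 [-0.99371943 -0.00610707 -0.1117336 ]
 [ 0.1116139   0.01730888 -0.9936009 ]] [0.0026272  0.53720069 1.30096755]
dark_knob [([198.8, 276.5], 0.71)]
white_knob [([211.4, 378.7], 0.69)]
dark_front [([159.2, 271.0], 0.62)]
white_front [([161.5, 369.4], 0.7)]
dark_catch [([161.1, 367.5], 0.44)]
white_catch [([166.6, 318.6], 0.27)]
side [[520.59528055   0.         322.72077868]
 [  0.         520.59528055 208.48313177]
 [  0.           0.           1.        ]] [0.01077662 0.         0.         0.         0.        ] [[ 0.9999424  -0.00748874  0.00768864]
 [-0.00105223 -0.78130659 -0.62414654]
 [ 0.01068126  0.6241025  -0.78126947]] [-0.52015487  0.03675513  1.65349134]
dark_knob [([179.2, 326.4], 0.4)]
white_knob [([254.4, 309.9], 0.53)]
dark_front [([181.3, 366.4], 0.82), ([222.6, 322.9], 0.36)]
white_front [([256.3, 370.6], 0.64)]
dark_catch []
white_catch []
```

View pics/top0.png

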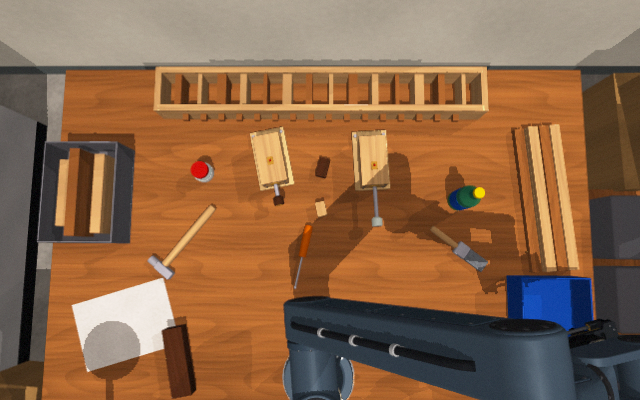

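View pics/side0.png

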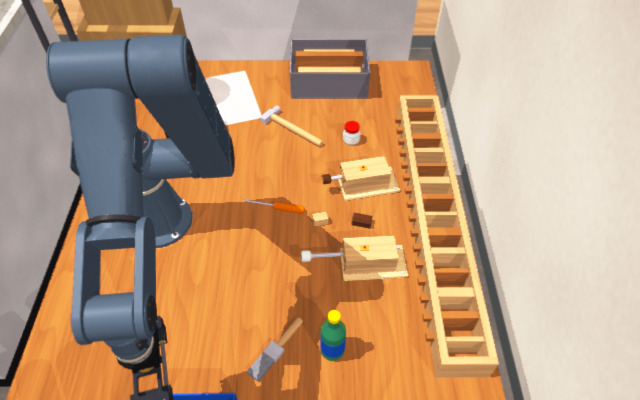

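The dark knob is at about (row 200, col 279) in the top view and the white knob at about (222, 377). In the side view they are at (179, 327) and (256, 306). I'll zoom in to measure them more finely.

```bash
python3 - <<'E'
import cv2,numpy as np
t=cv2.imread("pics/top0.png");s=cv2.imread("pics/side0.png")
a=cv2.resize(t[120:235,240:400],None,fx=5,fy=5,interpolation=cv2.INTER_CUBIC)
b=cv2.resize(s[150:285,295:410],None,fx=4.4,fy=4.4,interpolation=cv2.INTER_CUBIC)
cv2.imwrite("pics/topz.png",a);cv2.imwrite("pics/sidez.png",b)
E
```

```text
(no output)
```

View pics/topz.png

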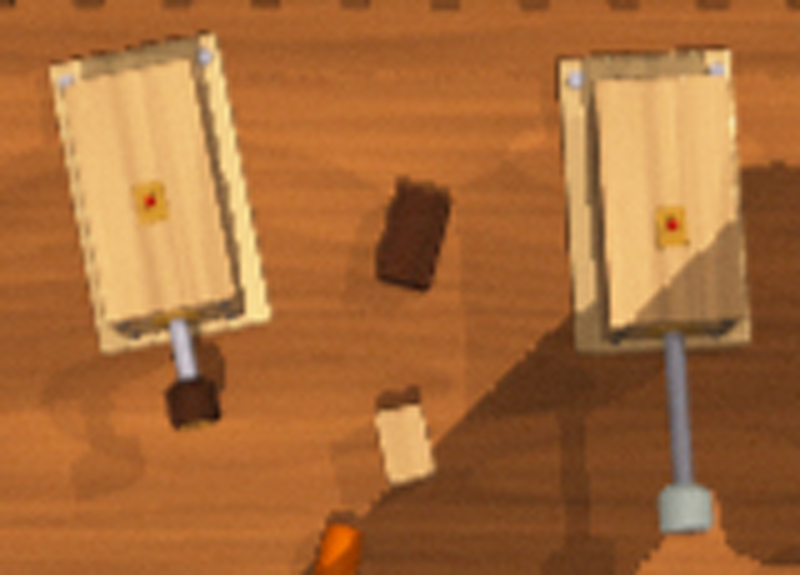

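View pics/sidez.png

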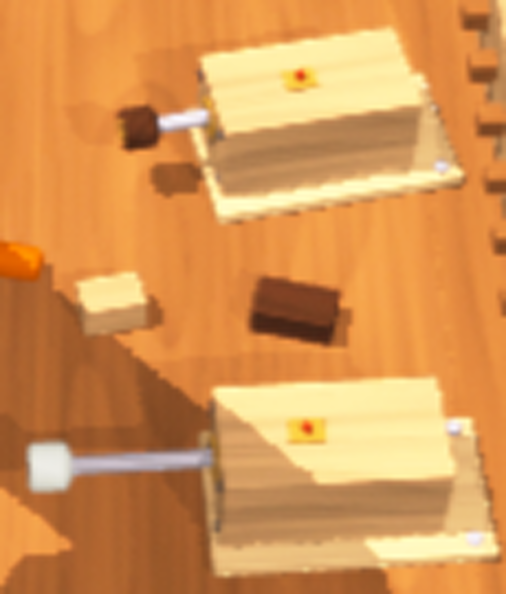

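```bash
cat > h.py <<'E'
import numpy as np,cv2
from rig import robot
def ray(p,uv):
    K,d=np.array(p["K"]),np.array(p["dist_coeffs"])
    n=cv2.undistortPoints(np.array([[uv]],float),K,d)[0,0]
    R,t=np.array(p["R"]),np.array(p["t"])
    return -R.T@t, R.T@np.array([n[0],n[1],1])
def onz(p,uv,z):
    c,r=ray(p,uv);return c+r*(z-c[2])/r[2]
def tri(rs):
    A=0;b=0
    for c,r in rs:
        r=r/np.linalg.norm(r);M=np.eye(3)-np.outer(r,r);A=A+M;b=b+M@c
    return np.linalg.solve(A,b)
E
python3 - <<'E'
from h import *
T=robot.camera("top");S=robot.camera("side")
tz=lambda x,y:(x/5+240-.4,y/5+120-.4)
sz=lambda x,y:(x/4.4+295-.4,y/4.4+150-.4)
for n,a,b,c in[("dark",(193,402),(139,126),(178,325)),("white",(685,508),(49,467),(672,335))]:
    k=tri([ray(T,tz(*a)),ray(S,sz(*b))]);print(n,k,"plane",onz(T,tz(*a),.064),onz(S,sz(*b),.064))
    r=onz(T,tz(*c),.066);v=k-r;v=onz(T,tz(*a),.066)-r;print(r,np.degrees(np.arctan2(-v[1],-v[0])))
for n,e in[("dark",[((62,88),(115,325)),((190,62),(240,300))]),("white",[((597,80),(612,330)),((728,75),(745,320))])]:
    for a,b in e:
        v=onz(T,tz(*a),.085)-onz(T,tz(*b),.085);print(n,onz(T,tz(*b),.085),np.degrees(np.arctan2(v[1],v[0])),np.linalg.norm(v))
for n,a,b in[("dark",(150,202),(300,76)),("white",(672,225),(307,429))]:
    print("pin",n,tri([ray(T,tz(*a)),ray(S,sz(*b))]))
print("offcut",onz(T,tz(405,442),.03),"handle",onz(T,tz(340,525),.03))
from scipy.spatial.transform import Rotation as R
print(R.from_quat(robot.get_obs()["tool_rot"]).as_matrix())
w=robot.camera("wrist");print(w["K"],w["T_tool_cam"])
E
```

```text
dark [0.53357969 0.12243277 0.06222534] plane [0.53511328 0.12245995 0.064     ] [0.53182235 0.12044883 0.064     ]
[0.58190889 0.13222315 0.066     ] 11.981322618566836
white [ 0.47128315 -0.17529599  0.05940578] plane [ 0.47287895 -0.1745235   0.064     ] [ 0.46951651 -0.17861458  0.064     ]
[ 0.5774484  -0.16722267  0.066     ] 3.855340190821573
dark [0.57884807 0.16782419 0.085     ] 13.734261401387204 0.14942305662853853
dark [0.59439135 0.09310321 0.085     ] 12.615317897939335 0.14963845627843286
white [ 0.57747051 -0.12930571  0.085     ] 3.1712843255437724 0.15287085648011978
white [ 0.5839378  -0.20849818  0.085     ] 3.2972661450185567 0.14981098340065868
pin dark [0.65153864 0.147625   0.08902682]
pin white [ 0.63894426 -0.16522162  0.08830239]
offcut [ 0.51484193 -0.00588282  0.03      ] handle [0.46313249 0.03387358 0.03      ]
[[-9.63554771e-01 -1.84144430e-05  2.67511128e-01]
 [-2.67511125e-01 -8.54603651e-05 -9.63554768e-01]
 [ 4.06049230e-05 -9.99999996e-01  7.74196742e-05]]
[[322.64691586   0.         323.03564256]
 [  0.         322.64691586 200.49426508]
 [  0.           0.           1.        ]] [[ 8.35362027e-04  9.62165808e-01  2.72463319e-01 -7.53408385e-02]
 [ 1.60817414e-04 -2.72463540e-01  9.62166094e-01 -1.87122598e-01]
 [ 9.99999638e-01 -7.59940173e-04 -3.82338712e-04  8.09234765e-04]
 [ 0.00000000e+00  0.00000000e+00  0.00000000e+00  1.00000000e+00]]
```

```bash
python3 -m crank '[[[0,0,0,-0.04,0,-0.033,100],[0,0,0,-0.04,0,-0.033,100],[0,0,0,-0.04,0,-0.033,100],[0,0,0,-0.04,0,-0.033,100],[0,0,0,-0.04,0,-0.033,100]]]' 30; python3 -m crank '[[[0,0,0,-0.04,0,-0.033,100],[0,0,0,-0.04,0.01,-0.033,100],[0,0,0,-0.04,0.01,-0.033,100],[0,0,0,-0.04,0.01,-0.033,100],[0,0,0,-0.04,0.01,-0.033,100]]]'
```

```text
time: 1.48
position: [0.3167, -0.3885, 0.1977]
tool_rot: [0.095, -0.7, 0.701, -0.095]
ft_force: [0.1, -0.5, -0.3]
grip_width: 0.0872
time: 2.1
position: [0.4655, -0.176, 0.1575]
tool_rot: [0.095, -0.7, 0.701, -0.096]
ft_force: [0.3, 0.0, -0.3]
grip_width: 0.087
```

```bash
cat >> h.py <<'E'
from scipy.spatial.transform import Rotation as Ro
def goal(pos,a,o=None):
    """target TCP pos, rod axis yaw a deg -> turn about tool y (deg), shift in current tool axes"""
    o=o or robot.get_obs();M=Ro.from_quat(o["tool_rot"]).as_matrix()
    ra=np.radians(a);X=np.array([-np.cos(ra),-np.sin(ra),0]);Y=np.array([0,0,-1.]);G=np.c_[X,Y,np.cross(X,Y)]
    return np.degrees(Ro.from_matrix(M.T@G).as_rotvec()),M.T@(np.array(pos)-o["position"]),G.T@(np.array(pos)-o["position"])
def wproj(p,o,X):
    M=Ro.from_quat(o["tool_rot"]).as_matrix();Tt=np.array(p["T_tool_cam"])
    Xt=M.T@(np.array(X)-o["position"]);Xc=Tt[:3,:3].T@(Xt-Tt[:3,3])
    return cv2.projectPoints(Xc[None],np.zeros(3),np.zeros(3),np.array(p["K"]),np.array(p["dist_coeffs"]))[0][0,0]
def wray(p,o,uv):
    n=cv2.undistortPoints(np.array([[uv]],float),np.array(p["K"]),np.array(p["dist_coeffs"]))[0,0]
    M=Ro.from_quat(o["tool_rot"]).as_matrix();Tt=np.array(p["T_tool_cam"])
    return o["position"]+M@Tt[:3,3], M@Tt[:3,:3]@np.array([n[0],n[1],1])
E
python3 - <<'E'
from h import *
o=robot.get_obs();p=robot.camera("wrist");cv2.imwrite("pics/w1.png",p["img"][:,:,::-1])
print(o["position"],o["ft_force"]);print(robot.spot_in(p,"white_knob"),wproj(p,o,[.471,-.175,.06]))
print(goal([.471,-.175,.13],3.2))
E
```

```text
[ 0.46551095 -0.17602089  0.15745712] [ 0.32557993  0.04050879 -0.30922158]
[{'at': [162.6, 332.2], 'conf': 0.97}, {'at': [240.3, 474.5], 'conf': 0.28}] [322.69413629 189.11283348]
(array([ 0.1284918 , 12.65273899,  0.02128287]), array([-0.00460159,  0.02670446,  0.00350386]), array([-0.00524091,  0.02671289,  0.00235251]))
```

View pics/w1.png

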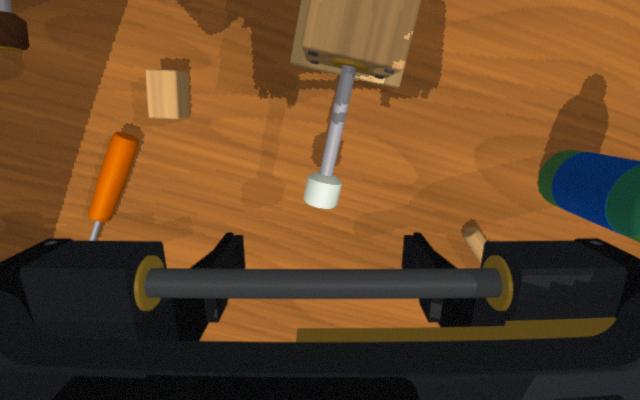

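The white knob is at (190, 323) in the wrist view, right where it was predicted. Next I'll align and descend.

```bash
python3 -m crank '[[[0,6.3,0,0,0.01,0,100],[0,6.3,0,0,0.01,0,100],[0,0,0,-0.005,0.03,0.002,100],[0,0,0,0,0.03,0,100],[0,0,0,0,0.028,0,100]]]'; python3 - <<'E'
from h import *
o=robot.get_obs();p=robot.camera("wrist");cv2.imwrite("pics/w2.png",p["img"][:,:,::-1])
print(goal([.471,-.175,.049],3.2),wproj(p,o,[.471,-.175,.06]),o["ft_force"],o["moment"])
E
```

```text
time: 2.82
position: [0.4696, -0.1801, 0.0489]
tool_rot: [0.018, -0.707, 0.707, -0.018]
ft_force: [-0.2, -0.1, -0.7]
grip_width: 0.0872
(array([ 0.16497183, -0.32879776,  0.25051452]), array([-0.0037446 , -0.0029812 , -0.00366234]), array([-0.00377855, -0.00297526, -0.00363217])) [313.57677891 239.69822398] [-0.1577912  -0.14871882 -0.74362301] [0.01687275 0.03919501 0.02376714]
```

View pics/w2.png

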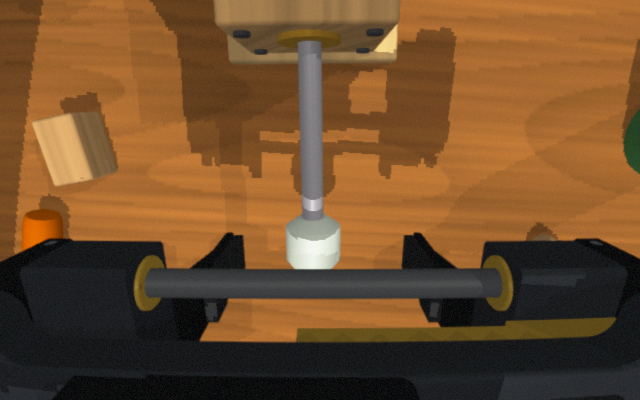

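```bash
python3 -m crank '[[[0,0,0,-0.004,-0.003,-0.004,100],[0,0,0,0,0,0,30],[0,0,0,0,0,0,30],[0,0,0,0,0,0,30],[0,0,0,0,0,0,30]]]' 35; python3 - <<'E'
from h import *
o=robot.get_obs();p=robot.camera("wrist");cv2.imwrite("pics/w3.png",p["img"][:,:,::-1])
print(goal([.471,-.175,.049],3.2),o["grip_width"],o["ft_force"],o["moment"])
E
```

```text
time: 3.5
position: [0.4734, -0.1749, 0.0528]
tool_rot: [0.018, -0.707, 0.707, -0.018]
ft_force: [0.5, 0.5, 0.5]
grip_width: 0.0544
(array([-0.01689233, -0.27868616, -0.02125025]), array([2.34820631e-03, 3.70763577e-03, 6.42567077e-05]), array([2.34711847e-03, 3.70848906e-03, 5.39309145e-05])) 0.05437922350059303 [0.50658337 0.50799203 0.46624533] [ 0.03611149 -0.00056966 -0.02847495]
```

View pics/w3.png

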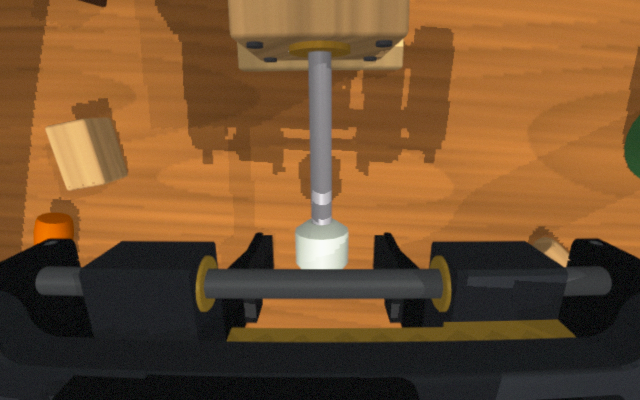

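```bash
python3 -m crank '[[[0,0,0,0.002,0.003,0,20],[0,0,0,0,0,0,20],[0,0,0,0,0,0,20],[0,0,0,0,0,0,20],[0,0,0,0,0,0,20]]]' 35; python3 - <<'E'
from h import *
o=robot.get_obs()
print(goal([.471,-.175,.049],3.2),o["grip_width"],o["ft_force"],o["moment"])
E
```

```text
time: 4.18
position: [0.4713, -0.1749, 0.0495]
tool_rot: [0.018, -0.707, 0.707, -0.018]
ft_force: [0.4, -0.0, 0.5]
grip_width: 0.018
(array([-0.00388397, -0.28532546, -0.00604502]), array([3.27545264e-04, 4.62469262e-04, 7.01645166e-05]), array([3.27841895e-04, 4.62499134e-04, 6.85639931e-05])) 0.01798013775596824 [ 0.36221192 -0.04343443  0.50842368] [-0.01114994  0.0343917   0.01080597]
```

```bash
python3 - <<'E'
from h import *
o=robot.get_obs();p=robot.camera("wrist");cv2.imwrite("pics/w4.png",p["img"][:,:,::-1])
print(o["grip_width"],o["ft_force"])
p=robot.camera("side");cv2.imwrite("pics/s4.png",cv2.resize(p["img"][150:300,230:430,::-1],None,fx=4,fy=4,interpolation=cv2.INTER_CUBIC))
E
```

```text
0.01798013775596824 [ 0.36221192 -0.04343443  0.50842368]
```

View pics/w4.png

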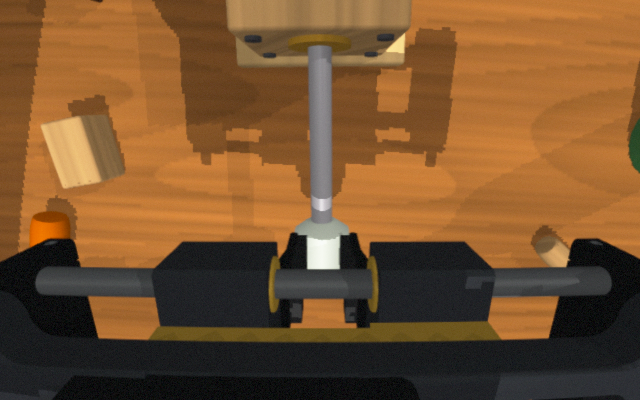

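View pics/s4.png

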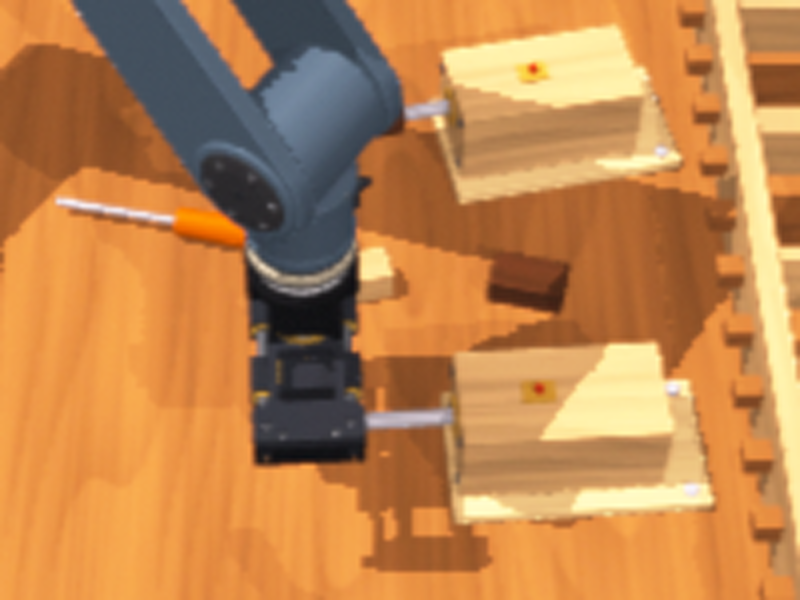

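```bash
python3 -m crank '[[[0,0,0,0,0,0,20],[0,0,0,0,0,0,20],[0,0,0,0,0,0,20],[0,0,0,0,0,0,20],[0,0,0,0.001,0,0,20]]]' 35; python3 - <<'E'
from h import *
o=robot.get_obs();p=robot.camera("wrist");cv2.imwrite("pics/w5.png",cv2.resize(p["img"][180:340,220:420,::-1],None,fx=4,fy=3.7,interpolation=cv2.INTER_CUBIC))
print(o["grip_width"],o["ft_force"],p["T_tool_cam"])
E
```

```text
time: 4.9
position: [0.4703, -0.175, 0.0495]
tool_rot: [0.018, -0.707, 0.707, -0.018]
ft_force: [-0.2, -0.2, -0.8]
grip_width: 0.0173
0.01726796165460079 [-0.23919708 -0.15548514 -0.79924329] [[ 8.35290786e-04  9.62148931e-01  2.72522910e-01 -7.55073288e-02]
 [ 4.01985035e-04 -2.72523306e-01  9.62149098e-01 -1.87122535e-01]
 [ 9.99999570e-01 -6.94124144e-04 -6.14405678e-04  6.99377272e-04]
 [ 0.00000000e+00  0.00000000e+00  0.00000000e+00  1.00000000e+00]]
```

View pics/w5.png

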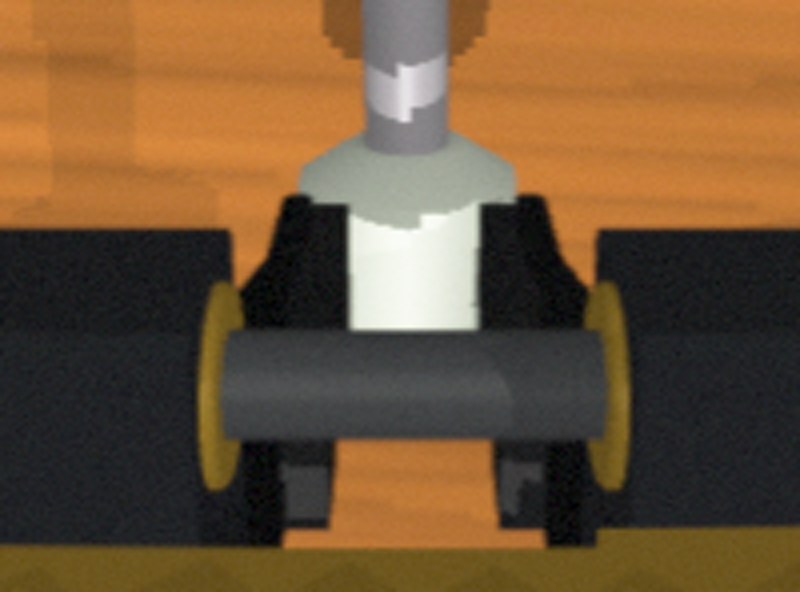

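```bash
python3 - <<'E'
from h import *
print(robot.tip_extent,[a for a in dir(robot) if a[0]!='_'])
o=robot.get_obs();p=robot.camera("wrist");print(o["position"],o["ft_force"],o["grip_width"])
for uv in [(220+345/4,180+205/3.7),(220+480/4,180+205/3.7)]:
    pass
for z in(-.009,.009):
  for x in(-.0095,.0095):
    for y in(.008,-.011,-.024):
        M=Ro.from_quat(o["tool_rot"]).as_matrix();print(x,y,z,wproj(p,o,o["position"]+M@np.array([x,y,z])))
E
```

```text
0.008 ['Unreachable', 'camera', 'get_obs', 'hand_in', 'spot_in', 'tip_extent']
[ 0.47005109 -0.17486535  0.04944305] [ 0.89794467  0.19840635 -0.3971677 ] 0.017285104468206542
-0.0095 0.008 -0.009 [308.03733187 216.70677818]
-0.0095 -0.011 -0.009 [306.56550391 227.19169064]
-0.0095 -0.024 -0.009 [305.38316397 235.62161752]
0.0095 0.008 -0.009 [308.44156086 244.23262622]
0.0095 -0.011 -0.009 [307.05419883 257.01040973]
0.0095 -0.024 -0.009 [305.94602414 267.22759136]
-0.0095 0.008 0.009 [336.26081612 216.68847318]
-0.0095 -0.011 0.009 [337.53405184 227.17259617]
-0.0095 -0.024 0.009 [338.55686637 235.60206991]
0.0095 0.008 0.009 [335.94996261 244.21686195]
0.0095 -0.011 0.009 [337.15369166 256.99439098]
0.0095 -0.024 0.009 [338.11518027 267.21158235]
```

The reported 17 mm opening shows that the fingers closed above the knob. In the picture the fingertips sit about 25 mm higher than the stated tool frame says. I'll open, go 22 mm lower and retry; that clears the bench under either reading.

```bash
python3 -m crank '[[[0,0,0,0,-0.004,0,60],[0,0,0,0,0,0,60],[0,0,0,0,0,0,60],[0,0,0,0,0.013,0,60],[0,0,0,0,0.013,0,60]]]' 35;  python3 -m crank '[[[0,0,0,0,0,0,20],[0,0,0,0,0,0,20],[0,0,0,0,0,0,20],[0,0,0,0,0,0,20],[0,0,0,0,0,0,20]]]' 35; python3 - <<'E'
from h import *
o=robot.get_obs();p=robot.camera("wrist");cv2.imwrite("pics/w6.png",p["img"][:,:,::-1])
print(o["grip_width"],o["ft_force"])
E
```

```text
time: 5.62
position: [0.4701, -0.1748, 0.0265]
tool_rot: [-0.018, 0.707, -0.707, 0.018]
ft_force: [-0.0, 0.3, -1.0]
grip_width: 0.051
time: 6.25
position: [0.4701, -0.1741, 0.0274]
tool_rot: [-0.018, 0.707, -0.707, 0.018]
ft_force: [2.1, 3.7, -1.4]
grip_width: 0.031
0.030971869432354252 [ 2.11881707  3.73923303 -1.3821065 ]
```

View pics/w6.png

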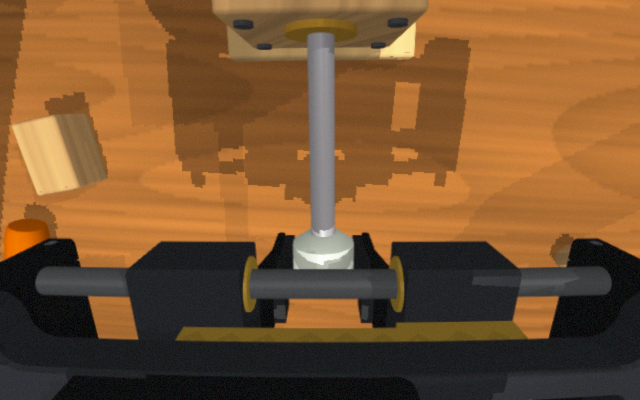

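Gripped: the opening is 31 mm. Now I'll ease the rod in along the tool's −x.

```bash
python3 -m crank '[[[0,0,0,-0.002,0,0,20],[0,0,0,-0.002,0,0,20],[0,0,0,-0.002,0,0,20],[0,0,0,-0.002,0,0,20],[0,0,0,-0.002,0,0,20]]]' 40
for i in 1 2 3; do python3 -m crank '[[[0,0,0,-0.0004,0,0,20],[0,0,0,-0.0004,0,0,20],[0,0,0,-0.0004,0,0,20],[0,0,0,-0.0004,0,0,20],[0,0,0,-0.0004,0,0,20]]]' 40 | egrep 'pos|ft|wid'; done
```

```text
time: 6.92
position: [0.4765, -0.1736, 0.0273]
tool_rot: [-0.021, 0.708, -0.706, 0.016]
ft_force: [-6.1, -0.0, 3.7]
grip_width: 0.0305
position: [0.4783, -0.1735, 0.0273]
ft_force: [-8.2, 0.2, 5.1]
grip_width: 0.0305
position: [0.4804, -0.1734, 0.0273]
ft_force: [-7.6, 0.9, 3.9]
grip_width: 0.0308
position: [0.4824, -0.1733, 0.0273]
ft_force: [-7.3, -0.3, 4.4]
grip_width: 0.0308
```

```bash

for i in 1 2 3; do python3 -m crank '[[[0,0,0,-0.0004,0,0,20],[0,0,0,-0.0004,0,0,20],[0,0,0,-0.0004,0,0,20],[0,0,0,-0.0004,0,0,20],[0,0,0,-0.0004,0,0,20]]]' 40 | egrep 'pos|ft|wid'; done; python3 - <<'E'
from h import *
o=robot.get_obs();p=robot.camera("wrist");cv2.imwrite("pics/w7.png",p["img"][:,:,::-1])
print(o["ft_force"],o["moment"])
E
```

```text
position: [0.4844, -0.1731, 0.0273]
ft_force: [-8.1, 0.8, 3.8]
grip_width: 0.031
position: [0.4865, -0.173, 0.0273]
ft_force: [-6.9, 0.8, 3.6]
grip_width: 0.0308
position: [0.4908, -0.1729, 0.0274]
ft_force: [-2.1, 4.2, 2.0]
grip_width: 0.0309
[-2.11375888  4.19654394  2.04563634] [ 0.83721588  0.379327   -0.07354111]
```

View pics/w7.png

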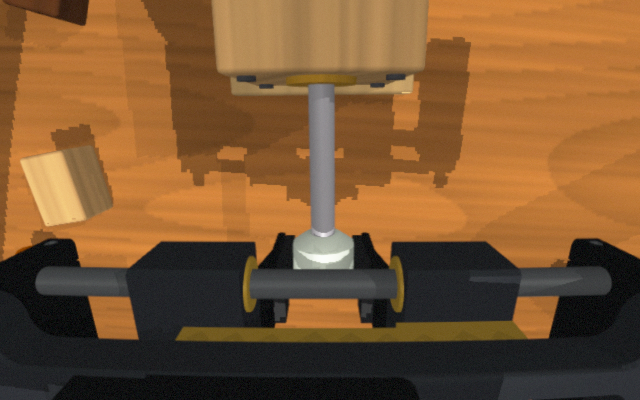

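The catch drew in: the force fell from 7 N to 2 N and the rod jumped 4.3 mm. I'll confirm with another small push.

```bash

for i in 1 2; do python3 -m crank '[[[0,0,0,-0.0004,0,0,20],[0,0,0,-0.0004,0,0,20],[0,0,0,-0.0004,0,0,20],[0,0,0,-0.0004,0,0,20],[0,0,0,-0.0004,0,0,20]]]' 40 | egrep 'pos|ft|wid'; done
```

```text
position: [0.4925, -0.1727, 0.0273]
ft_force: [-4.4, 3.3, 1.6]
grip_width: 0.0309
position: [0.4928, -0.1727, 0.0273]
ft_force: [-7.9, 1.3, 5.1]
grip_width: 0.0304
```

In the notch: a 2 mm command moved the rod only 0.3 mm while the force rose. I'll relax, release, rise and look at the pin.

```bash

python3 -m crank '[[[0,0,0,0.001,0,0,20],[0,0,0,0.001,0,0,20],[0,0,0,0,0,0,70],[0,0,0,0,0,0,70],[0,0,0,0,0,0,70]]]' 40
python3 -m crank '[[[0,0,0,0,0,0,90],[0,0,0,0,0,0,90],[0,0,0,0,-0.03,0,90],[0,0,0,0,-0.04,0,90],[0,0,0,-0.04,-0.03,0,90]]]' 40
python3 - <<'E'
from h import *
o=robot.get_obs();p=robot.camera("wrist");cv2.imwrite("pics/w8.png",p["img"][:,:,::-1])
print(o["position"],[(d["at"],d["conf"]) for d in robot.spot_in(p,"white_catch")],wproj(p,o,[.639,-.165,.09]))
E
```

```text
time: 12.6
position: [0.4955, -0.1748, 0.0278]
tool_rot: [0.017, -0.706, 0.708, -0.019]
ft_force: [-0.3, -0.2, -0.2]
grip_width: 0.0533
time: 13.22
position: [0.5319, -0.1711, 0.1284]
tool_rot: [-0.019, 0.707, -0.706, 0.016]
ft_force: [1.4, -0.9, -1.1]
grip_width: 0.0783
[ 0.53191124 -0.17111358  0.12844617] [([59.8, 322.5], 0.55), ([198.7, 148.2], 0.47)] [320.86227562  59.15262613]
```

View pics/w8.png

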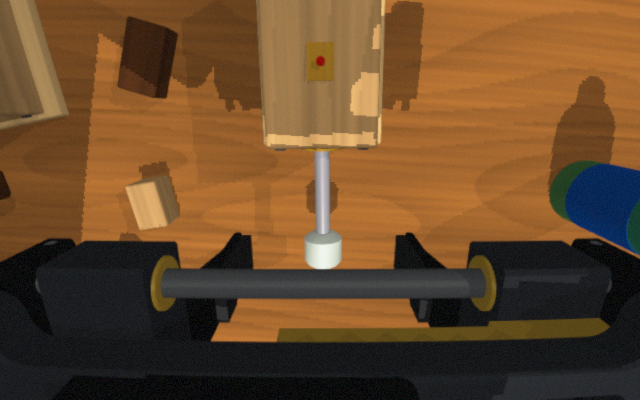

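The white pin shows at (60, 321), but this view is too steep to judge its depth. The force signature and the rod at about 38 mm agree with the click. On to the dark knob.

```bash
python3 - <<'E'
from h import *
print(goal([.525,.12,.15],13.1))
E
```

```text
(array([ -0.47225858, -10.12821233,  -0.68532607]), array([ 0.00051443, -0.02029982, -0.29435538]), array([-0.0510423 , -0.01818805, -0.29003674]))
```

```bash

python3 -m crank '[[[0,0,0,0,-0.02,-0.05,100],[0,0,0,0,0,-0.05,100],[0,0,0,0,0,-0.05,100],[0,0,0,0,0,-0.05,100],[0,0,0,0,0,-0.05,100]]]' 40
python3 -m crank '[[[0,0,0,0,0,-0.044,100],[0,-5,0,0,0,0,100],[0,-5,0,0,0,0,100],[0,0,0,0,0,0,100],[0,0,0,0,0,0,100]]]' 40
python3 - <<'E'
from h import *
o=robot.get_obs();p=robot.camera("wrist");cv2.imwrite("pics/w9.png",p["img"][:,:,::-1])
print(o["position"],[(d["at"],d["conf"]) for d in robot.spot_in(p,"dark_knob")],wproj(p,o,[.534,.122,.06]),wproj(p,o,[.5866,.1305,.06]))
print(goal([.534,.122,.12],13.1,o))
E
```

```text
time: 13.95
position: [0.5205, 0.0795, 0.1469]
tool_rot: [0.018, -0.707, 0.707, -0.018]
ft_force: [1.0, 0.1, 0.1]
grip_width: 0.0869
time: 14.58
position: [0.5188, 0.1217, 0.1471]
tool_rot: [-0.079, 0.703, -0.703, 0.079]
ft_force: [0.0, 0.2, 0.5]
grip_width: 0.0876
[0.51881002 0.12173425 0.14710702] [([171.8, 329.7], 0.71)] [325.84868838 181.42758724] [330.04341242 118.55695394]
(array([ 0.00694345, -0.27064061,  0.04689965]), array([-0.01489198,  0.02709446,  0.00311702]), array([-0.01485491,  0.02710702,  0.00318399]))
```

View pics/w9.png

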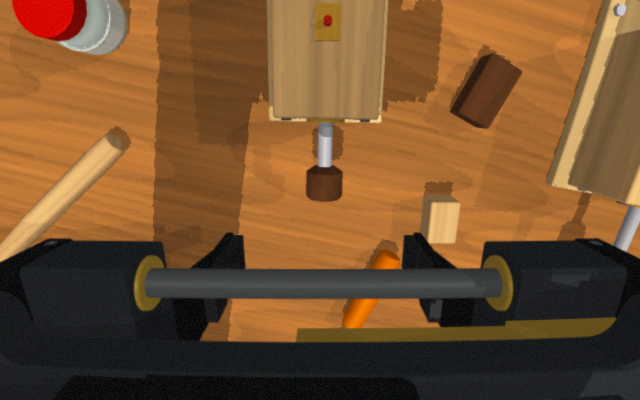

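```bash

python3 -m crank '[[[0,0,0,-0.015,0.019,0.001,62],[0,0,0,0,0.025,0,62],[0,0,0,0,0.025,0,62],[0,0,0,0,0.025,0,62],[0,0,0,0,0.0,0,62]]]' 40
python3 - <<'E'
from h import *
o=robot.get_obs();p=robot.camera("wrist");cv2.imwrite("pics/w10.png",p["img"][:,:,::-1])
print(o["position"],o["ft_force"],goal([.534,.122,.028],13.1,o))
E
```

```text
time: 15.3
position: [0.5324, 0.124, 0.0518]
tool_rot: [-0.081, 0.703, -0.703, 0.078]
ft_force: [-0.0, -0.4, 0.5]
grip_width: 0.0548
[0.53244106 0.12404003 0.05182951] [-0.02705265 -0.38302298  0.45940627] (array([ 0.04994259, -0.23038985,  0.2548148 ]), array([-0.0011714 ,  0.02382251,  0.00235657]), array([-0.00105599,  0.02382951,  0.00234028]))
```

View pics/w10.png

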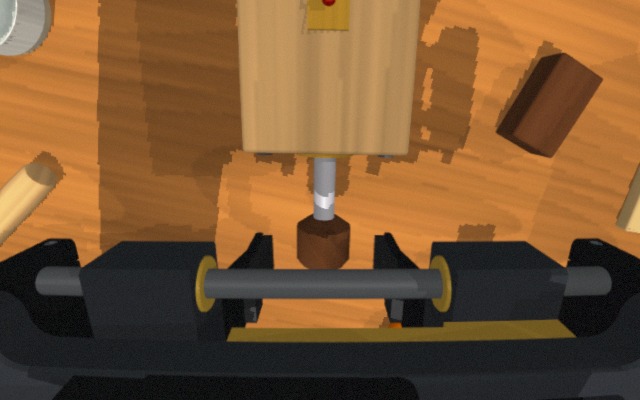

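```bash

python3 -m crank '[[[0,0,0,-0.001,0.012,0.0005,62],[0,0,0,0,0.012,0,62],[0,0,0,0,0,0,20],[0,0,0,0,0,0,20],[0,0,0,0,0,0,20]]]' 40
python3 -m crank '[[[0,0,0,0,0,0,20],[0,0,0,0,0,0,20],[0,0,0,0,0,0,20],[0,0,0,0,0,0,20],[0,0,0,0,0,0,20]]]' 40
```

```text
time: 15.98
position: [0.5353, 0.1245, 0.0298]
tool_rot: [-0.079, 0.703, -0.702, 0.079]
ft_force: [-1.1, 11.1, 0.3]
grip_width: 0.0315
time: 16.6
position: [0.5352, 0.1246, 0.0297]
tool_rot: [-0.079, 0.703, -0.702, 0.08]
ft_force: [-0.4, 5.5, 3.1]
grip_width: 0.0304
```

```bash

python3 -m crank '[[[0,0,0,0.001,-0.001,-0.0015,20],[0,0,0,0.002,0,0,20],[0,0,0,0.002,0,0,20],[0,0,0,0.002,0,0,20],[0,0,0,0.001,0,0,20]]]' 40
for i in 1 2 3; do python3 -m crank '[[[0,0,0,0.0004,0,0,20],[0,0,0,0.0004,0,0,20],[0,0,0,0.0004,0,0,20],[0,0,0,0.0004,0,0,20],[0,0,0,0.0004,0,0,20]]]' 40 | egrep 'pos|ft|wid'; done
```

```text
time: 17.23
position: [0.5306, 0.1237, 0.03]
tool_rot: [0.077, -0.703, 0.703, -0.082]
ft_force: [5.7, 4.1, -10.4]
grip_width: 0.0307
position: [0.5288, 0.1233, 0.03]
ft_force: [7.3, 4.5, -10.6]
grip_width: 0.0304
position: [0.5268, 0.1229, 0.03]
ft_force: [6.8, 3.5, -10.1]
grip_width: 0.0307
position: [0.5249, 0.1225, 0.03]
ft_force: [7.2, 4.1, -11.2]
grip_width: 0.0306
```

```bash

python3 -m crank '[[[0,0,0,0.0004,0.001,-0.001,20],[0,0,0,0.0004,0.0005,0,20],[0,0,0,0.0004,0,0,20],[0,0,0,0.0004,0,0,20],[0,0,0,0.0004,0,0,20]]]' 40 | egrep 'pos|ft|wid'
for i in 1 2 3; do python3 -m crank '[[[0,0,0,0.0004,0,0,20],[0,0,0,0.0004,0,0,20],[0,0,0,0.0004,0,0,20],[0,0,0,0.0004,0,0,20],[0,0,0,0.0004,0,0,20]]]' 40 | egrep 'pos|ft|wid'; done
```

```text
position: [0.5248, 0.1225, 0.0298]
ft_force: [8.1, 1.9, -3.4]
grip_width: 0.0307
position: [0.5229, 0.1221, 0.0298]
ft_force: [7.1, 1.6, -3.3]
grip_width: 0.031
position: [0.5209, 0.1216, 0.0298]
ft_force: [8.1, 2.4, -3.5]
grip_width: 0.0302
position: [0.5189, 0.1212, 0.0299]
ft_force: [6.4, 2.3, -4.5]
grip_width: 0.0308
```

```bash

for i in 1 2 3; do python3 -m crank '[[[0,0,0,0.0004,0,0,20],[0,0,0,0.0004,0,0,20],[0,0,0,0.0004,0,0,20],[0,0,0,0.0004,0,0,20],[0,0,0,0.0004,0,0,20]]]' 40 | egrep 'pos|ft|wid'; done
```

```text
position: [0.5162, 0.1207, 0.0298]
ft_force: [4.0, 1.7, -2.1]
grip_width: 0.0307
position: [0.5112, 0.1198, 0.0297]
ft_force: [4.9, -3.0, 4.0]
grip_width: 0.0307
position: [0.511, 0.1197, 0.0297]
ft_force: [6.9, -2.5, 0.8]
grip_width: 0.031
```

The same signature: it jumped about 5 mm and then stuck while the force rose, so the catch has clicked. I'll relax and release.

```bash

python3 -m crank '[[[0,0,0,-0.001,0,0,20],[0,0,0,-0.001,0,0,20],[0,0,0,0,0,0,62],[0,0,0,0,0,0,62],[0,0,0,0,0,0,62]]]' 40
python3 -m crank '[[[0,0,0,0,0,0,62],[0,0,0,0,-0.02,0,62],[0,0,0,0,-0.04,0,62],[0,0,0,0,-0.04,0,62],[0,0,0,-0.02,-0.02,0,62]]]' 40
python3 - <<'E'
from h import *
o=robot.get_obs();p=robot.camera("wrist");cv2.imwrite("pics/w11.png",p["img"][:,:,::-1])
print(o["position"])
p=robot.camera("side");cv2.imwrite("pics/s11.png",p["img"][:,:,::-1])
p=robot.camera("top");cv2.imwrite("pics/t11.png",p["img"][:,:,::-1])
E
```

```text
time: 24.1
position: [0.5074, 0.1209, 0.0284]
tool_rot: [-0.081, 0.703, -0.702, 0.078]
ft_force: [0.4, -0.2, -0.0]
grip_width: 0.0508
time: 24.72
position: [0.5278, 0.1253, 0.1508]
tool_rot: [-0.08, 0.703, -0.703, 0.08]
ft_force: [1.3, 0.3, -0.5]
grip_width: 0.0541
[0.52781956 0.12533053 0.1508358 ]
```

View pics/w11.png

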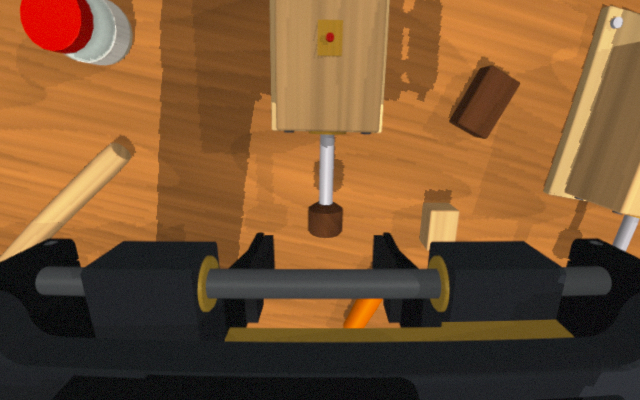

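View pics/s11.png

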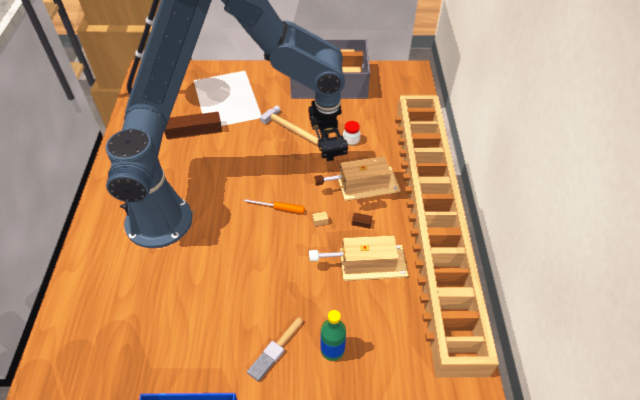

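Nothing has shifted in the side view. There is plenty of time, so I'll take an oblique look at both pins from between the blocks.

```bash
python3 - <<'E'
from h import *
print(goal([.60,-.005,.10],8))
E
```

```text
(array([-0.02509991,  4.93813563, -0.14924886]), array([-0.03920099,  0.04990557,  0.14269784]), array([-0.05146947,  0.0497257 ,  0.13880995]))
```

```bash

python3 -m crank '[[[0,0,0,-0.01,0,0.047,62],[0,0,0,-0.01,0,0.048,62],[0,0,0,-0.02,0.025,0.048,62],[0,5,0,0,0.025,0,62],[0,0,0,0,0,0,62]]]' 40
python3 -m crank '[[[0,0,0,0,0,0,62],[0,0,0,0,0,0,62],[0,0,0,0,0,0,62],[0,0,0,0,0,0,62],[0,0,0,0,0,0,62]]]' 40
python3 - <<'E'
from h import *
o=robot.get_obs();p=robot.camera("wrist");im=p["img"][:,:,::-1];cv2.imwrite("pics/w12.png",im)
out=[]
for n,P in(("d",[.6515,.1476,.085]),("w",[.639,-.1652,.085])):
    for h in(.0,.0033,.006):
        print(n,h,wproj(p,o,np.array(P)+[0,0,h]))
    u,v=wproj(p,o,np.array(P)+[0,0,.003]).astype(int);u=np.clip(u,25,614);v=np.clip(v,20,379)
    out.append(cv2.resize(im[v-20:v+20,u-25:u+25],None,fx=8,fy=8,interpolation=cv2.INTER_CUBIC));print(u,v)
cv2.imwrite("pics/pins.png",np.hstack(out))
E
```

```text
time: 25.5
position: [0.5954, -0.0051, 0.0951]
tool_rot: [-0.052, 0.706, -0.704, 0.045]
ft_force: [0.3, 0.0, 0.4]
grip_width: 0.0539
time: 26.12
position: [0.5998, -0.0052, 0.0993]
tool_rot: [0.049, -0.705, 0.705, -0.049]
ft_force: [-0.5, -0.5, -0.2]
grip_width: 0.0536
d 0.0 [ 90.6658716  117.48166313]
d 0.0033 [ 87.04103924 117.64954562]
d 0.006 [ 83.99340926 117.79200171]
87 117
w 0.0 [566.47164485 202.71310171]
w 0.0033 [569.96842834 204.10253082]
w 0.006 [572.90134726 205.26931389]
569 203
```

View pics/w12.png

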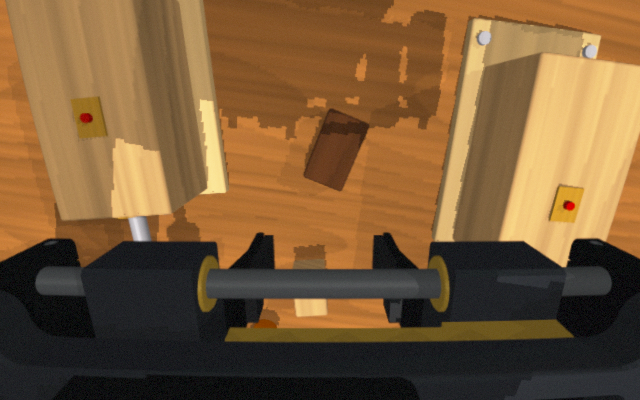

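View pics/pins.png

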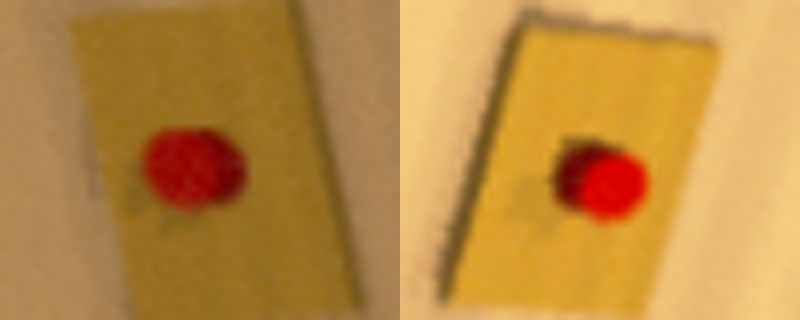

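Both pins stand only about 3–3.5 mm proud (3.9 px and 3.3 px of visible side, against 6.7 px if raised), so both catches are sunk home. I'll rise clear and hand in.

```bash

python3 -m crank '[[[0,0,0,0,-0.02,0,62],[0,0,0,0,-0.03,0,62],[0,0,0,0,-0.03,0,62],[0,0,0,0,0,0,62],[0,0,0,0,0,0,62]]]'
python3 - <<'E'
from rig import robot
print(robot.hand_in())
E
```

```text
time: 26.8
position: [0.5989, -0.0052, 0.1782]
tool_rot: [-0.049, 0.706, -0.705, 0.048]
ft_force: [-0.8, 0.8, -0.3]
grip_width: 0.0539
the job is handed in; nothing more can be done
None
```

Both rods are set in their middle click with the knobs released. I handed the job in at 26.8 s, with the gripper raised clear of everything.

- **White rod:** I pushed it in about 22 mm, to about 38 mm drawn. The force dropped from 7 N to 2 N and the rod jumped 4.3 mm. A further 2 mm of push then moved it only 0.3 mm.
- **Dark rod:** I drew it out about 25 mm. It jumped 5 mm, then stuck while the force rose.
- **Pins:** an oblique wrist picture after release showed the dark pin about 3.5 mm proud and the white about 3.1 mm, against 6 mm when raised. That is a reading of a few pixels, but it agrees with the force signs for both.
- **Bystanders:** all were where they started as far as the pictures showed.

**What disagreed:**
- **First grasp missed:** my first grasp on the white knob closed above it without touching. The pictures showed the fingertips about 25 mm higher than the stated tool frame, so I gripped about 22 mm lower on both knobs.
- **Sliding force:** sliding took about 7 N rather than the stated 2 N, probably from side load on the rod.

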